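# Check a cell-holder block in the sprung gauging nest

### The arm

A 7-joint arm with a two-finger parallel gripper is mounted at the origin on the work surface; the furniture and walls round the work are solid. World frame = base frame: x ahead of the robot, y to its left, z up, the work surface at z = 0. Lengths are in mm, angles in rad, forces in N, time in s.
With the tool pointing down it reaches from about 425 to 1025 mm from the base axis. Payload 3.6 kg.
Tool frame: the origin (TCP) lies on the centre line of the jaws, within the pads' length; the fingertips stand arm.tips_ahead ahead of it and the grasp point (between the pads) lies 11 mm behind it (arm.tips_ahead is the distance from the TCP to the fingertips, in mm); z points along the fingers, y is the line along which they close (so a half turn about z gives the same grasp; the last joint's range is limited). The gripper opens to 85 mm and grips with 20 to 120 N. Pads are 22 mm wide; open, the fingers measure 114 mm over their backs; the gripper's body (76 mm by 85 mm) begins 54 mm behind the grasp point. The pads swing forward as they close: fully open they stand 13 mm farther back than shut.
Start: joints at [1.208, 0.591, 0.048, 1.609, -0.033, 0.943, -0.034], TCP at [192.543, -698.968, 239.302] pointing down, gripper open.
Joint ranges: [-2.69, 2.69], [-0.47, 2.24], [-1.27, 1.36], [0.19, 2.51], [-1.53, 4.68], [0.08, 2.07], [-3.09, 3.09]. Speed limits (rad/s): [2.57, 2.57, 3.14, 3.14, 3.14, 3.14, 3.14].

### API

Orientations are given as a unit quaternion [w, x, y, z].
In Python, from bench import arm gives the robot as it stands. The module is installed in compiled form; this text tells all that it offers.
- The arm moves only by the tool arm_command, never from a script. Its argument "increments" is a list of rows, each a list of 7 numbers: the shift along the tool's x, y, z in m, then the turn, a rotation vector about the tool's x, y, z in degrees, then the finger opening in m, from 0 to 0.0854. A call has 1 to 10 rows; each row is the pose to reach, as a shift and turn from the pose commanded when the call began, along the tool's axes at that moment; what a row does not reach only later rows make up. A row lasts 1/8 s, in which the tool goes at most 62.5 mm and 10.7 degrees, less where a joint would pass 70% of its speed; a pose out of reach is approached as far as the arm can. A call with a gripper value outside its range is refused whole. The fingers move at their own pace and stop on an object; "squeeze" is the grip in N (left out, the last holds). Time passes only in rows, so rows that repeat a pose let the fingers close. It gives the time, the measured TCP pose, the force, the opening and the grip force at its end, in the units of the state.
- arm.get_state(): the state, without advancing time (a new reading comes with each control period).
- arm.capture(name): name is "side" or "top" or "wrist"; returns a dict with "frame" (384x512x3 uint8, red, green, blue), "vertical_fov" (degrees; the focal length in pixels is half the picture's height over the tangent of half this angle, whatever the lens; pixels are square), "cx", "cy" (the principal point, pixels), "eye" and "rotation" of the camera in the world; the wrist camera has in their place "mount" (4x4, takes a point from camera to tool coordinates, whose origin is the TCP and whose axes are the flange's). Camera axes: x right, y down, z forward; pixel columns grow to the right and rows downward; lengths in mm; the calibration is good to about 2 mm. The wrist camera is an equidistant fisheye: a pixel r from the principal point sees the ray r / f radians off the axis. A picture is of the moment at which its call begins: read the wrist's pose just before it. There is no depth.
- arm.job_done(): hands the job in; it is judged then, once.
The state is a dict: "clock": time; "joints": joint angles; "qd": joint speeds; "effort": joint torques, N m; "tcp_pos": TCP position; "tcp_rot": TCP orientation; "ft_force": force on the tool from outside, world axes, zero at the start; "torque": the same for the moment, N m; "finger_gap": finger opening in mm; "grip_force": force on a finger pad.
Only numpy, scipy, OpenCV 4.12 (cv2) and the standard library are available. Lean on these libraries where they do the work, as an engineer would, in place of code of your own. Each camera call takes 0.05 s, during which the arm holds its last target. There are 200 camera calls.

### The job

Slide the small vise's jaw open so that its lip frees the block's toe, and lift the aluminium block out. Set it on the floor of the gauging nest, between the low guides, with its flat end towards the sprung plunger, and push it against the plunger until it sits squarely against the hard stops. Finish while still holding it there with the gripper (the plunger would push it back if let go), leaving the bottle, tape roll and loose cap where they are.

Things in the scene. Friction and masses are not known exactly. Their poses are not given: they have to be found in the camera images.
- vise: Fixed steel vise, bed 190 x 64 x 14 mm. Origin on the bench (z = 0); x runs along the vise from the sliding jaw (at -x, robot side) to the fixed jaw, z up. The bed runs from x = -125 to +65 mm, its top is at z = 14. Fixed jaw: x = 25 to 50, 40 wide in y, top at z = 36. Rear end plate: x = -123 to -117, top z = 26.
- jaw (a joint): How far the vise's sliding jaw is open (m), 0 to 0.035, growing as it slides to the vise's -x; starts at 0 to 0.003. It takes about 3 N and stays where it is left. The jaw is 40 mm wide, its top at z = 32 to 34.5; its 12 mm lip reaches 1.5 mm above the block's toe and overlaps it by about 10 mm, so the block lifts straight up only with the jaw open 0.013 or more.
- jaw_grip (a point): Middle of the top face of the sliding jaw's upright black plastic grip, 73 mm above the bench. The grip is 16 mm in the vise's x, 20 mm in y, and stands 40 mm tall from the jaw's top (from 34 to 73 mm above the bench). It moves with the jaw; at joint jaw = 0 it is at vise x = -58 mm, y = 0.
- block: Loose milled aluminium cell-holder block, about 0.14 to 0.28 kg: body 46 (x) x 36 (y) x 50 mm (z) with two square wells in its top, and a toe 12 mm long, 36 wide, 8 tall at the foot of its -x end. Origin: centre of the underside of the 46 x 36 body; z up; +x is the flat end, -x the toe end. It starts standing on the vise bed (origin 14 mm above the bench) with its axes along the vise's and the flat end by the fixed jaw; its y sides are free to grasp.
- block_face (a point): Centre of the block's flat +x end: 23 mm ahead of the block's origin, 25 mm up.
- nest: Fixed gauging nest, base 205 x 92 x 12 mm. Origin on the bench (z = 0); x is the pressing direction, towards the plunger and stops; z up. The base runs from x = -120 to +85 mm, its floor is at z = 12. Two steel guides stand 10 mm above the floor, 42 mm apart inside from x = -50 to +20, flaring wider from -50 to -82. With the block home its origin is at nest x = 0, y = 0, z = 12 mm, axes along the nest's.
- stops: The nest's hard stops: two fixed steel pads, faces at nest x = +23 mm, each 13 mm wide, at nest y = 9 to 22 and -22 to -9, tops at z = 42. Same origin and axes as the nest.
- plunger (a joint): How far the sprung plunger is pressed in (m): 0 when free, 0.012 when the block meets the stops; limit 0.018. It pushes back with 3.5 N at first and 7.7 N at 0.012; beyond these 7.7 N the push goes into the stops.
- plunger_tip (a point): Rounded tip of the 10 mm brass plunger, between the stops, 37 mm above the bench; free, it stands at nest x = +11 mm, 12 mm ahead of the stop faces. It moves with the plunger.
- bottle_3: Bystander: small bottle with a black cap, 40 mm across, 78 tall, origin under its centre.
- tape_roll: Bystander: roll of tape lying flat, 53 mm across, 18 tall, origin under its centre.
- loose_cap: Bystander: round cap lying on the bench, 40 mm across, 16 tall, origin under its centre.
Things that resemble listed ones, but are neither listed nor needed, are in the scene too. What is shaped like the block but green is not meant.

How it is judged (in metres and radians):
On the way, in this order (a step that is already met when the one before it is completed fails the run):
1. the jaw is slid open by at least 12 mm with the block still standing in the vise (value of joint jaw above 0.012 m and distance of block from where it was at the start of the episode below 0.02 m), for 0.1 s.
2. the block is lifted out of the vise in the gripper (underside more than 40 mm above the bench) (height (world z) of block above 0.04 m and contact force between the fingers and block above 1 N), for 0.1 s.
At the end, for the whole second after the job is handed in: Through the last second the gripper holds the block (over 2 N) at rest on the nest floor (within 3.5 mm; upright and square within 0.05 rad; centred within 5 mm), flat end within 1.5 mm of the stop faces and pressing them with over 1.5 N, plunger in by over 10.5 mm (value of joint plunger above 0.0105 m and contact force between block and stops above 1.5 N and x of block_face in the frame of nest above 0.0215 m and y of block in the frame of nest between -0.005 and 0.005 m and z of block in the frame of nest below 0.0155 m and angle between the x axis of block and the x axis of nest, either way round below 0.05 rad and angle between block's own z axis and vertical below 0.05 rad and contact force between the fingers and block above 2 N and linear speed of block below 0.01 m/s); the arm keeps its last pose, push and grip.
It fails at once if the bottle is shoved more than 20 mm (distance of bottle_3 from where it was at the start of the episode above 0.02 m).
It fails at once if the tape roll is shoved more than 20 mm (distance of tape_roll from where it was at the start of the episode above 0.02 m).
It fails at once if the loose cap is shoved more than 20 mm (distance of loose_cap from where it was at the start of the episode above 0.02 m).
It also fails if it takes over 48 s, if anything falls off the work surface, if the arm or the gripper's body presses on something with over 40 N, if the wrist force passes 120 N, or if a joint passes its speed limit or range.

## Working session

There is one attempt and no reset: what is moved stays moved. The work goes in short steps, Python scripts to look and compute and a tool call to move; the robot and the scene stay as the last step left them, time stands still between calls to the robot, and variables do not carry over. Pictures are saved under pics/ and viewed, at most 10 in all, crops included, and the job is handed in when it is done.

Besides the shell and the picture viewer there is one more tool, called after ">>>" in YAML: its name, and indented under it one key for each argument. arm_command: Moves the arm, as the interface text tells. Its arguments: {"type":"object","properties":{"increments":{"type":"array","items":{"type":"array","items":{"type":"number"}}},"squeeze":{"type":"number"}},"required":["increments"]}

```bash
mkdir -p pics
cat > h.py <<'E'
import numpy as np, cv2
from bench import arm
from scipy.spatial.transform import Rotation as R
def grab(n,tag):
    s=arm.get_state(); c=arm.capture(n)
    cv2.imwrite(f'pics/{tag}.png',c['frame'][:,:,::-1])
    c['f']=192/np.tan(np.radians(c['vertical_fov'])/2)
    if n=='wrist':
        M=np.array(c['mount']);q=s['tcp_rot'];Rt=R.from_quat([q[1],q[2],q[3],q[0]]).as_matrix()
        c['Rw']=Rt@M[:3,:3]; c['e']=Rt@M[:3,3]+np.array(s['tcp_pos'])
    else:
        c['e']=np.array(c['eye']);r=np.array(c['rotation']);c['Rw']=r if r.shape==(3,3) else R.from_quat([r[1],r[2],r[3],r[0]]).as_matrix()
    c['fish']=n=='wrist'
    c.pop('frame');np.save(f'pics/{tag}.npy',c,allow_pickle=True);return c
def load(t): return np.load(f'pics/{t}.npy',allow_pickle=True).item()
def px2w(c,u,v,z):
    a=np.array([(u-c['cx'])/c['f'],(v-c['cy'])/c['f']])
    if c['fish']:
        r=np.hypot(*a); d=np.array([*(a/max(r,1e-9)*np.sin(r)),np.cos(r)])
    else: d=np.array([*a,1.])
    d=c['Rw']@d; return c['e']+d*(z-c['e'][2])/d[2]
def w2px(c,p):
    d=c['Rw'].T@(np.array(p,float)-c['e'])
    if c['fish']:
        h=np.hypot(d[0],d[1]); r=np.arctan2(h,d[2]); a=d[:2]/h*r
    else: a=d[:2]/d[2]
    return np.array([c['cx'],c['cy']])+c['f']*a
E
python3 - <<'E'
from h import *
print(arm.get_state(),arm.tips_ahead)
for n in('top','side','wrist'):
    c=grab(n,n+'0');print(n,c['f'],c['cx'],c['cy'],c['e'],c['Rw'].round(3).tolist())
E
```

```text
{'clock': 0.0, 'joints': array([ 1.2085007 ,  0.59212728,  0.0483015 ,  1.60986924, -0.03330096,
        0.94268293, -0.03370548]), 'qd': array([-0.00123803,  0.00145063, -0.00045802, -0.00105433,  0.00081982,
       -0.00140563,  0.00123477]), 'effort': array([-5.55388888e-04, -5.48693526e+01,  1.54616453e+00, -1.98124963e+01,
        9.42854880e-03,  8.76749080e-03, -1.80035579e-05]), 'tcp_pos': array([ 192.32345263, -698.16494927,  238.11751319]), 'tcp_rot': array([-1.12018995e-03,  9.90976740e-01,  1.34029096e-01, -2.16802209e-04]), 'ft_force': array([ 0.39844917,  0.06492623, -0.05214596]), 'torque': array([-0.00634227, -0.00928583, -0.00661106]), 'grip_force': 0.0, 'finger_gap': 85.35484946912997} 8.0
top 486.1897158831646 251.42431690747162 190.4951995705693 [ 368.07048862   19.03727607 1205.07525791] [[0.016, -0.996, 0.086], [-1.0, -0.016, 0.004], [-0.003, -0.086, -0.996]]
side 402.62862373301124 254.57243237390804 184.87707080738062 [ 422.04773253 -551.84421407  891.0676956 ] [[0.999, -0.031, 0.042], [-0.05, -0.816, 0.576], [0.017, -0.577, -0.817]]
wrist 297.3186396354542 253.42916529263047 190.65727647125541 [ 258.89181009 -680.3469401   372.65246669] [[0.265, -0.927, -0.266], [-0.964, -0.256, -0.07], [-0.003, 0.275, -0.961]]
```

View pics/top0.png

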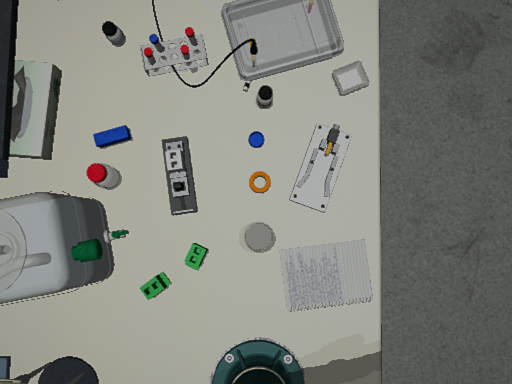

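View pics/wrist0.png

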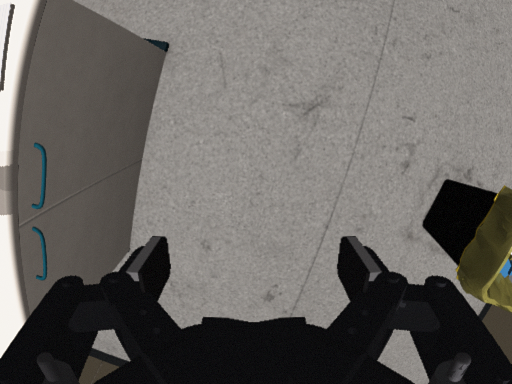

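The top view shows the vise at about (180,175), with its jaw at the bottom, and the nest at about (322,167), with its plunger at the upper end near (332,142). The wrist camera sees only the floor. I'll zoom in on both.

Run:
```python
from h import *
im=cv2.imread('pics/top0.png')
a=cv2.resize(im[130:220,150:210],None,fx=6,fy=6,interpolation=2)
b=cv2.resize(im[118:218,284:356],None,fx=5.4,fy=5.4,interpolation=2)
o=np.zeros((540,760,3),np.uint8);o[:540,:360]=a;o[:540,370:370+b.shape[1]]=b[:540]
cv2.imwrite('pics/z0.png',o)
```

```text
(no output)
```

View pics/z0.png

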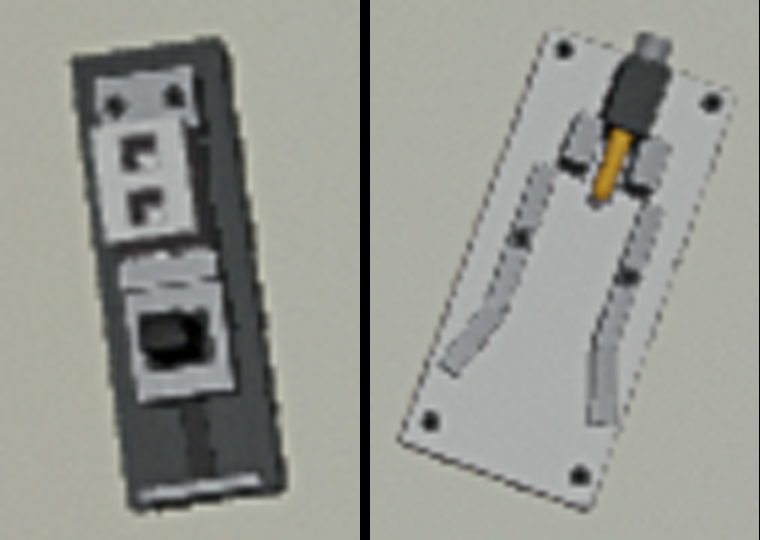

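The zoom shows the bed corners and the nest base corners clearly. The block is at zoom (145,180) and the grip at (175,338), with the jaw nearly closed. I'll fit the poses now.

```bash
cat >> h.py <<'E'
def fit(P,W):  # 2D rigid: W = R P + t
    P=np.array(P,float);W=np.array(W)[:,:2];p=P-P.mean(0);w=W-W.mean(0)
    th=np.arctan2((p[:,0]*w[:,1]-p[:,1]*w[:,0]).sum(),(p*w).sum())
    Rm=np.array([[np.cos(th),-np.sin(th)],[np.sin(th),np.cos(th)]]);t=W.mean(0)-Rm@P.mean(0)
    return th,t,Rm,np.abs(W-P@Rm.T-t).max()
def toolrel(target_xy,yaw,z):
    """shift in tool axes & turn about tool z (deg) so that closing axis y lies along world yaw (mod pi)"""
    s=arm.get_state();q=s['tcp_rot'];Rt=R.from_quat([q[1],q[2],q[3],q[0]]).as_matrix()
    d=Rt.T@(np.array([*target_xy,z])-s['tcp_pos'])
    cur=np.arctan2(Rt[1,1],Rt[0,1]); dy=(yaw-cur+np.pi/2)%np.pi-np.pi/2
    print('shift mm',d.round(1),'turn z deg',round(-np.degrees(dy),2),'tool z',Rt[:,2].round(4))
E
python3 - <<'E'
from h import *
c=load('top0')
V=[px2w(c,(u+.5)/6-.5+150,(v+.5)/6-.5+130,14) for u,v in[(72,60),(225,38),(285,490),(130,510)]]
N=[px2w(c,(u-370+.5)/5.4-.5+284,(v+.5)/5.4-.5+118,12) for u,v in[(548,30),(735,98),(592,510),(400,440)]]
for n,P,W in(('v',[(65,32),(65,-32),(-125,-32),(-125,32)],V),('n',[(85,46),(85,-46),(-120,-46),(-120,46)],N)):
    th,t,Rm,e=fit(P,W);print(n,th,t,e)
    if n=='v':
        g=px2w(c,(170+.5)/6-.5+150,(335+.5)/6-.5+130,73)[:2];print('grip pred',Rm@[-58,0]+t,'seen approx',g)
        b=px2w(c,(145.)/6+150,(178)/6+130,64)[:2];print('block top seen',b,'vise frame',Rm.T@(b-t)); yv=th
        toolrel(Rm@[-58,0]+t,th+np.pi/2,150)
print(px2w(c,265,96,78),px2w(c,256,139,16),px2w(c,260,182,18))
E
```

```text
v 0.15746711360910223 [535.50599315 207.27021346] 1.1790261834005378
grip pred [478.22358939 198.17481797] seen approx [474.66754969 195.82078574]
block top seen [536.65085206 207.90394639] vise frame [1.23007452 0.44635864]
shift mm [ 513.7 -788.2   89.7] turn z deg 6.38 tool z [-6.0e-04  1.6e-03 -1.0e+00]
n -0.33317370652745854 [ 547.71004767 -151.57913895] 1.7005083714452667
[689.96504363  -4.86961065  78.        ] [598.60048675  14.60403562  16.        ] [491.48310615   3.14918709  18.        ]
```

>>> arm_command:
  increments:
    - [0.46, -0.34, 0, 0, 0, 0, 0.085]
    - [0.46, -0.34, 0, 0, 0, 0, 0.085]
    - [0.46, -0.34, 0, 0, 0, 0, 0.085]
    - [0.46, -0.34, 0, 0, 0, 0, 0.085]
    - [0.46, -0.34, 0, 0, 0, 0, 0.085]
    - [0.46, -0.34, 0, 0, 0, 0, 0.085]
    - [0.46, -0.34, 0, 0, 0, 0, 0.085]
    - [0.46, -0.34, 0, 0, 0, 0, 0.085]
    - [0.46, -0.34, 0, 0, 0, 0, 0.085]
    - [0.46, -0.34, 0, 0, 0, 0, 0.085]

```text
clock: 1.4
tcp_pos: [549.5, -242.6, 239.2]
tcp_rot: [-0.001, 0.99, 0.139, 0.001]
ft_force: [0.0, -0.2, 0.5]
finger_gap: 85.1
grip_force: 0.0
```

>>> arm_command:
  increments:
    - [0.054, -0.448, 0.05, 0, 0, 6.4, 0.085]
    - [0.054, -0.448, 0.05, 0, 0, 6.4, 0.085]
    - [0.054, -0.448, 0.05, 0, 0, 6.4, 0.085]
    - [0.054, -0.448, 0.05, 0, 0, 6.4, 0.085]
    - [0.054, -0.448, 0.05, 0, 0, 6.4, 0.085]
    - [0.054, -0.448, 0.05, 0, 0, 6.4, 0.085]
    - [0.054, -0.448, 0.05, 0, 0, 6.4, 0.085]
    - [0.054, -0.448, 0.05, 0, 0, 6.4, 0.085]
    - [0.054, -0.448, 0.05, 0, 0, 6.4, 0.085]
    - [0.054, -0.448, 0.05, 0, 0, 6.4, 0.085]

```text
clock: 2.65
tcp_pos: [479.3, 194.5, 189.3]
tcp_rot: [0.001, 0.997, 0.077, -0.0]
ft_force: [0.5, -0.1, 0.5]
finger_gap: 85.1
grip_force: 0.0
```

Run:
```python
from h import *
toolrel([478,198],0.1575+np.pi/2,150)
s=arm.get_state();print(s['clock'],s['tcp_pos'],s['joints'].round(2))
c=grab('wrist','w1');im=cv2.imread('pics/w1.png')
th=.1575;Rm=np.array([[np.cos(th),-np.sin(th)],[np.sin(th),np.cos(th)]]);t=np.array([535.5,207.3])
for p,z in [((65,32),14),((65,-32),14),((-125,-32),14),((-125,32),14),((-58,0),73)]+[((x,y),64) for x in(-23,23) for y in(-18,18)]:
    u=w2px(c,[*(Rm@p+t),z]);print(p,u.round(0));cv2.circle(im,tuple(int(k) for k in u),2,(0,0,255),-1)
cv2.imwrite('pics/w1m.png',cv2.resize(im,(800,600),interpolation=2))
```

```text
shift mm [-0.7 -3.8 39.2] turn z deg -0.23 tool z [-2.0e-04 -1.7e-03 -1.0e+00]
2.65 [479.27559155 194.46154119 189.25223561] [-0.44  0.4  -0.04  2.12  0.03  0.62 -1.92]
(65, 32) [218.  58.]
(65, -32) [280.  57.]
(-125, -32) [278. 231.]
(-125, 32) [222. 231.]
(-58, 0) [249. 188.]
(-23, -18) [269. 147.]
(-23, 18) [228. 147.]
(23, -18) [269.  94.]
(23, 18) [227.  95.]
```

View pics/w1m.png

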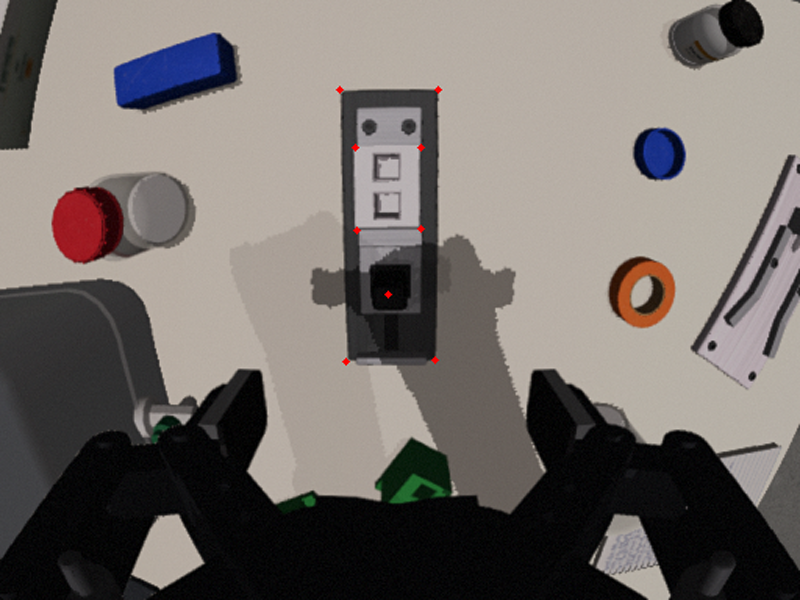

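The predicted vise and block corners land on the picture, and the grip is at about (390,285). I'll go down and close on the grip.

>>> arm_command:
  increments:
    - [-0.001, -0.004, 0.06, 0, 0, -0.2, 0.085]
    - [-0.001, -0.004, 0.1, 0, 0, -0.2, 0.085]
    - [-0.001, -0.004, 0.14, 0, 0, -0.2, 0.06]
    - [-0.001, -0.004, 0.14, 0, 0, -0.2, 0.03]
    - [-0.001, -0.004, 0.14, 0, 0, -0.2, 0.0]
    - [-0.001, -0.004, 0.14, 0, 0, -0.2, 0.0]
    - [-0.001, -0.004, 0.14, 0, 0, -0.2, 0.0]
    - [-0.001, -0.004, 0.14, 0, 0, -0.2, 0.0]
  squeeze: 40

```text
clock: 3.7
tcp_pos: [478.7, 198.3, 51.1]
tcp_rot: [0.001, 0.997, 0.079, 0.001]
ft_force: [2.5, -4.6, -0.7]
finger_gap: 19.4
grip_force: 41.4
```

>>> arm_command:
  increments:
    - [-0.006, 0, 0, 0, 0, 0, 0.0]
    - [-0.012, 0, 0, 0, 0, 0, 0.0]
    - [-0.018, 0, 0, 0, 0, 0, 0.0]
    - [-0.023, 0, 0, 0, 0, 0, 0.0]
    - [-0.026, 0, 0, 0, 0, 0, 0.0]
    - [-0.026, 0, 0, 0, 0, 0, 0.0]
    - [-0.026, 0, 0, 0, 0, 0, 0.0]
    - [-0.026, 0, 0, 0, 0, 0, 0.0]

```text
clock: 4.7
tcp_pos: [453.7, 194.3, 51.1]
tcp_rot: [0.001, 0.997, 0.079, 0.002]
ft_force: [2.1, -5.9, -2.7]
finger_gap: 19.3
grip_force: 41.4
```

>>> arm_command:
  increments:
    - [0, 0, 0, 0, 0, 0, 0.085]
    - [0, 0, 0, 0, 0, 0, 0.085]
    - [0, 0, 0, 0, 0, 0, 0.085]
    - [0, 0, 0, 0, 0, 0, 0.085]
    - [0, 0, -0.06, 0, 0, 0, 0.085]
    - [0, 0, -0.12, 0, 0, 0, 0.085]
    - [0, 0, -0.12, 0, 0, 0, 0.085]

```text
clock: 5.58
tcp_pos: [454.3, 198.4, 173.4]
tcp_rot: [-0.002, 0.997, 0.08, 0.004]
ft_force: [0.1, -0.3, -0.1]
finger_gap: 84.9
grip_force: 0.0
```

Run:
```python
from h import *
s=arm.get_state();print(s['clock'],s['tcp_pos'],s['ft_force'])
c=grab('wrist','w2');im=cv2.imread('pics/w2.png')
th=.1575;Rm=np.array([[np.cos(th),-np.sin(th)],[np.sin(th),np.cos(th)]]);t=np.array([535.5,207.3])
for p,z in [((65,32),14),((65,-32),14),((-125,-32),14),((-125,32),14),((-84,0),73)]+[((x,y),64) for x in(-23,23) for y in(-18,18)]:
    u=w2px(c,[*(Rm@p+t),z]);cv2.circle(im,tuple(int(round(k)) for k in u),1,(0,0,255),-1)
cv2.imwrite('pics/w2m.png',cv2.resize(im[20:260,130:400],None,fx=2.4,fy=2.4,interpolation=2))
toolrel(Rm@[0,0]+t,th+np.pi/2,38)
```

```text
5.575 [454.2862136  198.44561068 173.38031724] [ 0.05753855 -0.34057521 -0.07686599]
shift mm [ 82.7   3.9 133.7] turn z deg 0.18 tool z [ 0.0043  0.0024 -1.    ]
```

View pics/w2m.png

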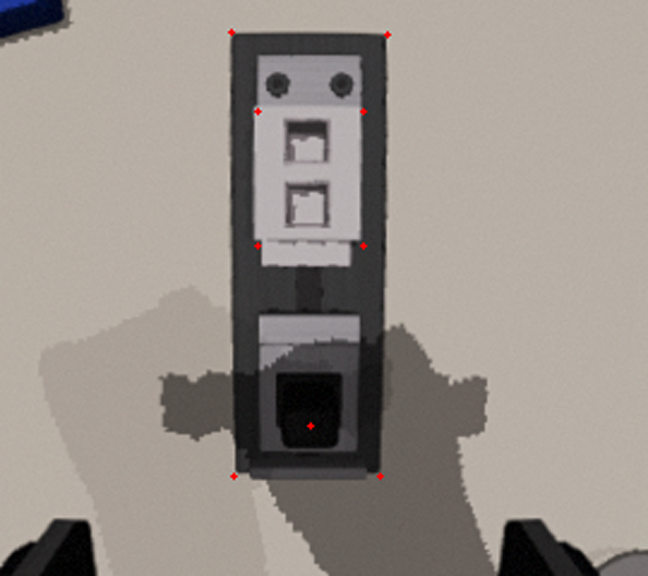

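The jaw is open about 25 mm and the toe is free. The block sits about 2 mm further forward and 1 mm to the left of the prediction. I'll move over it and grasp.

>>> arm_command:
  increments:
    - [0.05, 0.002, 0, 0, 0, 0.2, 0.085]
    - [0.084, 0.003, 0.03, 0, 0, 0.2, 0.085]
    - [0.084, 0.003, 0.08, 0, 0, 0.2, 0.085]
    - [0.084, 0.003, 0.12, 0, 0, 0.2, 0.08]
    - [0.084, 0.003, 0.134, 0, 0, 0.2, 0.08]
    - [0.084, 0.003, 0.134, 0, 0, 0.2, 0.03]
    - [0.084, 0.003, 0.134, 0, 0, 0.2, 0.02]
    - [0.084, 0.003, 0.134, 0, 0, 0.2, 0.02]
    - [0.084, 0.003, 0.134, 0, 0, 0.2, 0.02]
    - [0.084, 0.003, 0.134, 0, 0, 0.2, 0.02]
  squeeze: 60

```text
clock: 6.88
tcp_pos: [536.0, 207.9, 36.9]
tcp_rot: [-0.001, 0.997, 0.078, 0.001]
ft_force: [-0.4, 0.5, 7.3]
finger_gap: 35.3
grip_force: 61.1
```

>>> arm_command:
  increments:
    - [0, 0, -0.01, 0, 0, 0, 0.02]
    - [0, 0, -0.03, 0, 0, 0, 0.02]
    - [0, 0, -0.07, 0, 0, 0, 0.02]
    - [0, 0, -0.11, 0, 0, 0, 0.02]
    - [0, 0, -0.13, 0, 0, 0, 0.02]
    - [0, 0, -0.13, 0, 0, 0, 0.02]

```text
clock: 7.62
tcp_pos: [535.6, 207.6, 167.1]
tcp_rot: [-0.001, 0.997, 0.078, 0.002]
ft_force: [0.2, -0.4, -2.5]
finger_gap: 35.2
grip_force: 60.2
```

Run:
```python
from h import *
th=-.3332;Rm=np.array([[np.cos(th),-np.sin(th)],[np.sin(th),np.cos(th)]]);t=np.array([547.7,-151.6])
print(arm.get_state()['joints'].round(2))
toolrel(Rm@[-55,0]+t,th+np.pi/2,168)
```

```text
[-0.42  0.5  -0.04  2.01  0.04  0.63 -1.9 ]
shift mm [-92.7 330.7  -1.5] turn z deg 28.08 tool z [ 0.0032  0.0014 -1.    ]
```

>>> arm_command:
  increments:
    - [-0.01, 0.04, 0, 0, 0, 3, 0.02]
    - [-0.03, 0.1, 0, 0, 0, 9, 0.02]
    - [-0.045, 0.16, 0, 0, 0, 14, 0.02]
    - [-0.06, 0.22, 0, 0, 0, 20, 0.02]
    - [-0.08, 0.28, 0, 0, 0, 25, 0.02]
    - [-0.09, 0.32, 0, 0, 0, 28, 0.02]
    - [-0.093, 0.331, 0, 0, 0, 28.1, 0.02]
    - [-0.093, 0.331, 0, 0, 0, 28.1, 0.02]
    - [-0.093, 0.331, 0, 0, 0, 28.1, 0.02]

```text
clock: 8.75
tcp_pos: [494.9, -132.0, 164.8]
tcp_rot: [-0.001, 0.986, -0.164, -0.001]
ft_force: [0.4, 0.1, -2.5]
finger_gap: 35.4
grip_force: 60.5
```

Run:
```python
from h import *
s=arm.get_state();print(s['clock'],s['tcp_pos'],s['ft_force'],s['joints'].round(2))
c=grab('wrist','w3');im=cv2.imread('pics/w3.png')
th=-.3332;Rm=np.array([[np.cos(th),-np.sin(th)],[np.sin(th),np.cos(th)]]);t=np.array([547.7,-151.6])
for p,z in [((85,46),12),((85,-46),12),((-120,-46),12),((-120,46),12),((11,0),37),((23,9),42),((23,22),42),((23,-9),42),((23,-22),42),((-50,21),22),((-50,-21),22),((20,21),22),((20,-21),22)]:
    u=w2px(c,[*(Rm@p+t),z]);print(p,u.round(1));cv2.circle(im,tuple(int(round(k)) for k in u),1,(0,0,255),-1)
cv2.imwrite('pics/w3m.png',cv2.resize(im[30:290,120:400],None,fx=2.3,fy=2.3,interpolation=2))
toolrel(Rm@[-55,0]+t,th+np.pi/2,168)
```

```text
8.75 [ 494.86616119 -132.01973105  164.79857273] [ 0.42036013  0.0888253  -2.476778  ] [ 0.12  0.44  0.08  2.15 -0.06  0.56 -1.66]
(85, 46) [206.8  35.4]
(85, -46) [302.8  35.7]
(-120, -46) [297.2 236.1]
(-120, 46) [211.1 235.9]
(11, 0) [254.7 109.6]
(23, 9) [244.2  95.8]
(23, 22) [228.9  95.9]
(23, -9) [265.3  95.8]
(23, -22) [280.5  96.1]
(-50, 21) [232.5 173.7]
(-50, -21) [276.4 173.9]
(20, 21) [231.8  99.9]
(20, -21) [277.5 100.1]
shift mm [ 1.2  1.4 -3.1] turn z deg 0.19 tool z [-7.0e-04  1.2e-03 -1.0e+00]
```

View pics/w3m.png

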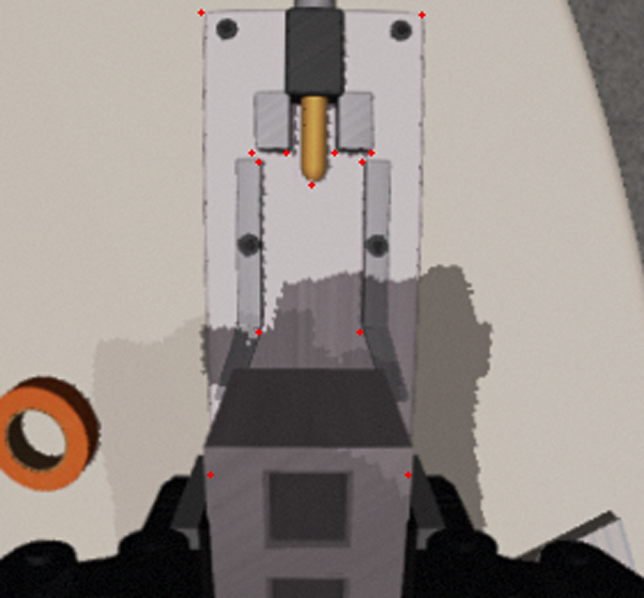

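Run:
```python
from h import *
c=load('w3')
th=-.3332;Rm=np.array([[np.cos(th),-np.sin(th)],[np.sin(th),np.cos(th)]]);t=np.array([547.7,-151.6])
q=lambda u,v,z:(Rm.T@(px2w(c,(u+.5)/2.3-.5+120,(v+.5)/2.3-.5+30,z)[:2]-t)).round(1)
print('tcp',Rm.T@(np.array([494.9,-132.0])-t))
for n,u,v,z in[('fb',235,368,142),('fb',373,368,142),('ft',205,447,192),('ft',412,447,192),('gl',262,165,22),('gr',364,165,22),('gl',262,325,22),('gr',361,325,22),('tip',314,182,37),('sl',272,152,42),('sr',355,152,42),('TL',205,11,12),('TR',422,11,12)]:print(n,q(u,v,z))
```

```text
tcp [-56.30657629   1.25278371]
fb [-31.8  18.3]
fb [-31.7 -14.8]
ft [-31.6  18.3]
ft [-31.5 -17. ]
gl [18.5 19.3]
gr [ 18.7 -21.5]
gl [-47.3  19.9]
gr [-47.2 -21.2]
tip [11.6 -1.4]
sl [23.  14.3]
sr [ 23.1 -16.5]
TL [85.8 44. ]
TR [ 86.3 -46.4]
```

Measured in the wrist view, the nest centre line is about 1 mm to −y of my estimate and its yaw about 0.4° off. The held block's face is at nest x −31.7. I'll apply those corrections and lower it.

>>> arm_command:
  increments:
    - [0.01, 0.001, 0.02, 0, 0, 0.4, 0.02]
    - [0.0215, 0.0016, 0.06, 0, 0, 0.4, 0.02]
    - [0.0215, 0.0016, 0.09, 0, 0, 0.4, 0.02]
    - [0.0215, 0.0016, 0.11, 0, 0, 0.4, 0.02]
    - [0.0215, 0.0016, 0.115, 0, 0, 0.4, 0.02]
    - [0.0215, 0.0016, 0.115, 0, 0, 0.4, 0.02]
    - [0.0215, 0.0016, 0.115, 0, 0, 0.4, 0.02]

```text
clock: 9.68
tcp_pos: [515.5, -142.5, 51.2]
tcp_rot: [-0.0, 0.986, -0.169, 0.001]
ft_force: [-0.6, -0.0, -2.7]
finger_gap: 35.0
grip_force: 60.5
```

Run:
```python
from h import *
s=arm.get_state();print(s['clock'],s['tcp_pos'],s['ft_force'])
th=-.340;Rm=np.array([[np.cos(th),-np.sin(th)],[np.sin(th),np.cos(th)]]);t=np.array([547.7,-151.6])+Rm@[0.3,-1]
print('tcp nest',Rm.T@(s['tcp_pos'][:2]-t))
c=grab('wrist','w4');im=cv2.imread('pics/w4.png')
cv2.imwrite('pics/w4m.png',cv2.resize(im[30:290,120:400],None,fx=2.3,fy=2.3,interpolation=2))
toolrel(Rm@[-35,0.6]+t,th+np.pi/2,35)
```

```text
9.675 [ 515.4514794  -142.46451546   51.19052513] [-0.64154479 -0.01154825 -2.72806868]
tcp nest [-33.74900943  -1.14194469]
shift mm [-1.3 -1.9 16.2] turn z deg 0.01 tool z [ 1.8e-03 -3.0e-04 -1.0e+00]
```

View pics/w4m.png

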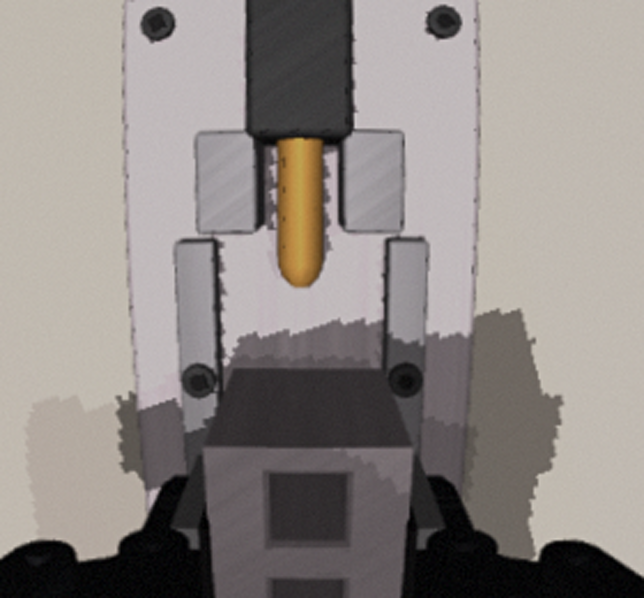

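Run:
```python
from h import *
c=load('w4')
th=-.340;Rm=np.array([[np.cos(th),-np.sin(th)],[np.sin(th),np.cos(th)]]);t=np.array([547.7,-151.6])+Rm@[0.3,-1]
q=lambda u,v,z:(Rm.T@(px2w(c,(u+.5)/2.3-.5+120,(v+.5)/2.3-.5+30,z)[:2]-t)).round(1)
for n,u,v,z in[('fb',234,368,28.3),('fb',372,368,28.3),('ft',205,447,78.3),('ft',412,447,78.3),('gl',217,245,22),('gr',387,245,22),('gr',385,355,22),('tip',301,286,37),('sl',258,232,42),('sr',342,232,42),('sL',197,232,42),('sR',404,232,42)]:print(n,q(u,v,z))
```

```text
fb [-9.1 16.1]
fb [ -9.1 -17. ]
ft [-9.1 15.9]
ft [ -9.1 -19.4]
gl [19.8 20.2]
gr [ 19.8 -20.6]
gr [ -7.5 -20.8]
tip [12.  -0.1]
sl [24.4  8.8]
sr [24.3 -8.8]
sL [24.6 21.8]
sR [ 24.5 -21.9]
```

>>> arm_command:
  increments:
    - [0, -0.0016, 0, 0, 0, 0, 0.02]
    - [0, -0.0016, 0.006, 0, 0, 0, 0.02]
    - [0, -0.0016, 0.012, 0, 0, 0, 0.02]
    - [0, -0.0016, 0.014, 0, 0, 0, 0.02]
    - [0, -0.0016, 0.014, 0, 0, 0, 0.02]
    - [0, -0.0016, 0.014, 0, 0, 0, 0.02]

```text
clock: 10.48
tcp_pos: [515.2, -141.2, 36.3]
tcp_rot: [0.0, 0.986, -0.169, 0.0]
ft_force: [0.5, -0.0, -3.0]
finger_gap: 35.5
grip_force: 60.5
```

>>> arm_command:
  increments:
    - [0, 0, 0.001, 0, 0, 0, 0.02]
    - [0, 0, 0.0015, 0, 0, 0, 0.02]
    - [0, 0, 0.0015, 0, 0, 0, 0.02]

```text
clock: 10.85
tcp_pos: [515.2, -141.2, 35.0]
tcp_rot: [0.0, 0.986, -0.169, 0.0]
ft_force: [-0.9, 0.8, -0.1]
finger_gap: 35.5
grip_force: 60.8
```

>>> arm_command:
  increments:
    - [0.004, 0, 0, 0, 0, 0, 0.02]
    - [0.008, 0, 0, 0, 0, 0, 0.02]
    - [0.012, 0, 0, 0, 0, 0, 0.02]
    - [0.016, 0, 0, 0, 0, 0, 0.02]
    - [0.018, 0, 0, 0, 0, 0, 0.02]
    - [0.018, 0, 0, 0, 0, 0, 0.02]

```text
clock: 11.6
tcp_pos: [516.2, -141.6, 35.5]
tcp_rot: [-0.002, 0.986, -0.169, -0.017]
ft_force: [-21.4, 9.2, 34.1]
finger_gap: 35.6
grip_force: 65.2
```

>>> arm_command:
  increments:
    - [0.003, 0, 0, 0, 0, 0, 0.02]
    - [0.006, 0, 0, 0, 0, 0, 0.02]
    - [0.009, 0, 0, 0, 0, 0, 0.02]
    - [0.011, 0, 0, 0, 0, 0, 0.02]
    - [0.011, 0, 0, 0, 0, 0, 0.02]
    - [0.011, 0, 0, 0, 0, 0, 0.02]

```text
clock: 12.35
tcp_pos: [516.8, -141.8, 35.9]
tcp_rot: [-0.004, 0.985, -0.168, -0.027]
ft_force: [-32.9, 15.5, 52.7]
finger_gap: 35.5
grip_force: 67.4
```

Something is jamming. I'll back off before going on.

>>> arm_command:
  increments:
    - [-0.01, 0, 0, 0, 0, 0, 0.02]
    - [-0.02, 0, -0.001, 0, 0, 0, 0.02]
    - [-0.029, 0, -0.003, 0, 0, 0, 0.02]
    - [-0.029, 0, -0.006, 0, 0, 0, 0.02]
    - [-0.029, 0, -0.006, 0, 0, 0, 0.02]

```text
clock: 12.98
tcp_pos: [516.6, -141.7, 40.9]
tcp_rot: [0.0, 0.986, -0.169, 0.001]
ft_force: [-0.2, -0.9, -2.7]
finger_gap: 35.3
grip_force: 60.5
```

Run:
```python
from h import *
s=arm.get_state();print(s['clock'],s['tcp_pos'],s['tcp_rot'],s['ft_force'],s['torque'],s['joints'])
th=-.340;Rm=np.array([[np.cos(th),-np.sin(th)],[np.sin(th),np.cos(th)]]);t=np.array([547.7,-151.6])+Rm@[0.3,-1]
print('tcp nest',Rm.T@(s['tcp_pos'][:2]-t))
a=grab('wrist','w5');c=grab('side','s5');u=w2px(c,[*(Rm@[0,0]+t),30]).astype(int);print(u)
i1=cv2.resize(cv2.imread('pics/w5.png')[30:290,120:400],(400,372))
i2=cv2.imread('pics/s5.png')[max(u[1]-75,0):u[1]+75,u[0]-80:u[0]+80];i2=cv2.resize(i2,(400,375),interpolation=2)
o=np.zeros((375,800,3),np.uint8);o[:372,:400]=i1;o[:,400:]=i2;cv2.imwrite('pics/c5.png',o)
```

```text
12.975 [ 516.6498027  -141.67721512   40.91866256] [ 1.53511515e-04  9.85543163e-01 -1.69421326e-01  1.03165087e-03] [-0.2272224  -0.86502319 -2.70855579] [ 0.01516333  0.01695007 -0.01568511] [ 0.15083325  0.67257296  0.04413099  2.15376551 -0.08799036  0.31479975
 -1.64228883]
tcp nest [-3.28818390e+01 -8.82673951e-05]
[293 256]
```

View pics/c5.png

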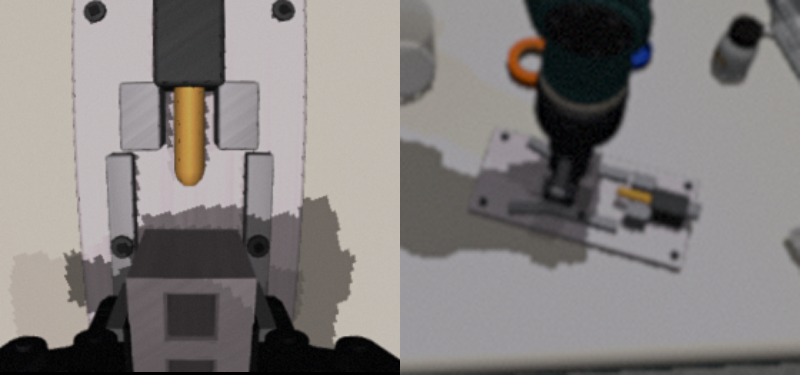

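The pictures show nothing ahead of the block. The jam looks like floor friction self-locking: about 36 N horizontal against 53 N vertical. I'll carry the block forward about 1.5 mm clear of the floor instead, which is within tolerance.

>>> arm_command:
  increments:
    - [0, 0, 0.002, 0, 0, 0, 0.02]
    - [0, 0, 0.004, 0, 0, 0, 0.02]
    - [0.003, 0, 0.004, 0, 0, 0, 0.02]
    - [0.006, 0, 0.004, 0, 0, 0, 0.02]
    - [0.01, 0, 0.004, 0, 0, 0, 0.02]
    - [0.01, 0, 0.004, 0, 0, 0, 0.02]
    - [0.01, 0, 0.004, 0, 0, 0, 0.02]

```text
clock: 13.95
tcp_pos: [524.5, -144.5, 36.8]
tcp_rot: [-0.0, 0.986, -0.169, -0.0]
ft_force: [-0.0, 1.1, -2.1]
finger_gap: 35.0
grip_force: 60.5
```

>>> arm_command:
  increments:
    - [0.003, 0, 0, 0, 0, 0, 0.02]
    - [0.006, 0, 0, 0, 0, 0, 0.02]
    - [0.009, 0, 0, 0, 0, 0, 0.02]
    - [0.012, 0, 0, 0, 0, 0, 0.02]
    - [0.014, 0, 0, 0, 0, 0, 0.02]
    - [0.014, 0, 0, 0, 0, 0, 0.02]
    - [0.014, 0, 0, 0, 0, 0, 0.02]

```text
clock: 14.82
tcp_pos: [536.5, -148.7, 36.6]
tcp_rot: [-0.0, 0.986, -0.169, -0.001]
ft_force: [-2.9, 1.5, -0.9]
finger_gap: 35.2
grip_force: 60.6
```

>>> arm_command:
  increments:
    - [0.002, 0, 0, 0, 0, 0, 0.02]
    - [0.004, 0, 0, 0, 0, 0, 0.02]
    - [0.006, 0, 0, 0, 0, 0, 0.02]
    - [0.006, 0, 0, 0, 0, 0, 0.02]
    - [0.006, 0, 0, 0, 0, 0, 0.02]

```text
clock: 15.45
tcp_pos: [542.1, -150.7, 36.5]
tcp_rot: [-0.0, 0.986, -0.169, -0.002]
ft_force: [-5.2, 2.6, 0.0]
finger_gap: 35.4
grip_force: 60.6
```

>>> arm_command:
  increments:
    - [0.002, 0, 0, 0, 0, 0, 0.02]
    - [0.004, 0, 0, 0, 0, 0, 0.02]
    - [0.006, 0, 0, 0, 0, 0, 0.02]
    - [0.007, 0, 0, 0, 0, 0, 0.02]
    - [0.007, 0, 0, 0, 0, 0, 0.02]
    - [0.007, 0, 0, 0, 0, 0, 0.02]

```text
clock: 16.2
tcp_pos: [547.2, -152.5, 36.5]
tcp_rot: [-0.0, 0.986, -0.169, -0.003]
ft_force: [-7.0, 3.7, 1.7]
finger_gap: 35.0
grip_force: 61.1
```

Run:
```python
from h import *
s=arm.get_state();print(s['tcp_pos'],s['ft_force'],s['torque'])
th=-.340;Rm=np.array([[np.cos(th),-np.sin(th)],[np.sin(th),np.cos(th)]]);t=np.array([547.7,-151.6])+Rm@[0.3,-1]
print('tcp nest',Rm.T@(s['tcp_pos'][:2]-t),'F nest',Rm.T@s['ft_force'][:2])
toolrel([540,-150],th+np.pi/2,36)
```

```text
[ 547.1608412  -152.51075875   36.47280862] [-7.01245205  3.67813066  1.70345466] [0.62206659 1.43411869 0.04528538]
tcp nest [-0.50456819 -0.03842456] F nest [-7.83763099  1.1290126 ]
shift mm [-7.6  0.   0.5] turn z deg 0.0 tool z [-0.006   0.0018 -1.    ]
```

>>> arm_command:
  increments:
    - [0.001, 0, 0, 0, 0, 0, 0.02]
    - [0.002, 0, 0, 0, 0, 0, 0.02]
    - [0.003, 0, 0, 0, 0, 0, 0.02]
    - [0.004, 0, 0, 0, 0, 0, 0.02]
    - [0.004, 0, 0, 0, 0, 0, 0.02]

```text
clock: 16.82
tcp_pos: [547.1, -152.6, 36.0]
tcp_rot: [-0.001, 0.986, -0.169, -0.007]
ft_force: [-11.5, 4.9, 6.0]
finger_gap: 35.3
grip_force: 61.6
```

>>> arm_command:
  increments:
    - [0.001, 0, 0, 0, 0, 0, 0.02]
    - [0.002, 0, 0, 0, 0, 0, 0.02]
    - [0.003, 0, 0, 0, 0, 0, 0.02]
    - [0.004, 0, 0, 0, 0, 0, 0.02]
    - [0.004, 0, 0, 0, 0, 0, 0.02]

```text
clock: 17.45
tcp_pos: [547.2, -152.7, 35.5]
tcp_rot: [-0.001, 0.986, -0.169, -0.011]
ft_force: [-16.9, 5.8, 9.2]
finger_gap: 35.3
grip_force: 61.8
```

>>> arm_command:
  increments:
    - [0, 0, -0.0005, 0, 0.5, 0, 0.02]
    - [0, 0, -0.001, 0, 1.0, 0, 0.02]
    - [0, 0, -0.001, 0, 1.2, 0, 0.02]
    - [0, 0, -0.001, 0, 1.2, 0, 0.02]

```text
clock: 17.95
tcp_pos: [547.2, -152.7, 35.2]
tcp_rot: [0.001, 0.986, -0.169, -0.001]
ft_force: [-13.5, 5.3, -1.8]
finger_gap: 35.5
grip_force: 60.4
```

Run:
```python
from h import *
s=arm.get_state();print(s['clock'],s['tcp_pos'],s['ft_force'],s['torque'])
th=-.340;Rm=np.array([[np.cos(th),-np.sin(th)],[np.sin(th),np.cos(th)]]);t=np.array([547.7,-151.6])+Rm@[0.3,-1]
print('tcp nest',Rm.T@(s['tcp_pos'][:2]-t),'F nest',Rm.T@s['ft_force'][:2])
toolrel([540,-150],th+np.pi/2,36)
grab('wrist','w6');cv2.imwrite('pics/w6m.png',cv2.resize(cv2.imread('pics/w6.png')[80:300,150:360],None,fx=2.7,fy=2.7,interpolation=2))
```

```text
17.95 [ 547.23604162 -152.69521172   35.21217209] [-13.52562961   5.25762021  -1.84029939] [1.17347237 2.89938339 0.10763555]
tcp nest [-0.37215995 -0.18724009] F nest [-14.5046989   0.4460231]
shift mm [-7.7 -0.1 -0.8] turn z deg 0.08 tool z [-1.4e-03 -9.0e-04 -1.0e+00]
```

View pics/w6m.png

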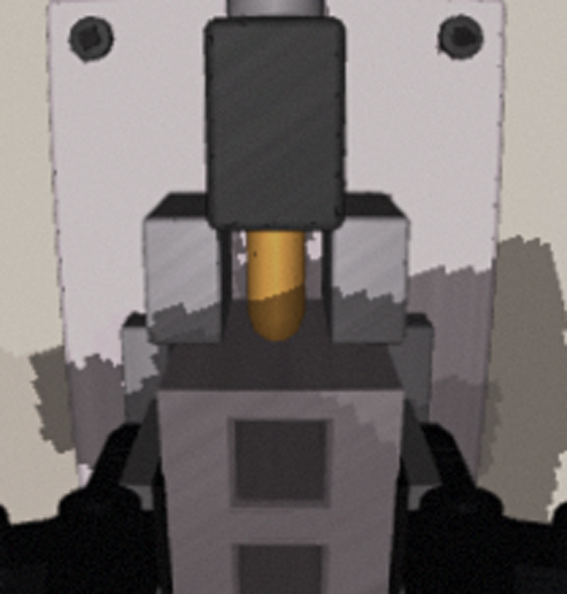

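The block is flush with the stops: the stop faces and plunger tip are all at row ~342. It is upright and pressed with about 14.5 N in total. I'll let it settle, then hand in.

>>> arm_command:
  increments:
    - [0, 0, 0, 0, 0, 0, 0.02]
    - [0, 0, 0, 0, 0, 0, 0.02]
    - [0, 0, 0, 0, 0, 0, 0.02]
    - [0, 0, 0, 0, 0, 0, 0.02]

```text
clock: 18.5
tcp_pos: [547.2, -152.7, 35.2]
tcp_rot: [0.001, 0.986, -0.169, -0.001]
ft_force: [-13.2, 5.5, -1.3]
finger_gap: 35.3
grip_force: 60.4
```

Run:
```python
from h import *
s=arm.get_state();print(s['clock'],s['tcp_pos'],s['ft_force'],s['grip_force'],np.abs(s['qd']).max())
F=s['ft_force']
if np.hypot(F[0],F[1])>12 and abs(s['tcp_pos'][2]-35.2)<1.5: print(arm.job_done())
```

```text
18.5 [ 547.24055425 -152.72258013   35.2103861 ] [-13.21220016   5.45283714  -1.33105498] 60.385389626026154 0.001980868031959522
the job is handed in; nothing more can be done
None
```

I opened the jaw, moved the block to the nest and handed in at 18.5 s with the gripper holding it upright against the stops (about 14 N push, 60 N grip); no verdict was returned.

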